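# Arm the sprung bottle keeper on the minibar caddy

## Task

Get the caddy ready for its next bottle: push the sprung keeper arm back by its upright thumb tab until it is hooked behind the catch, and leave it hooked there on its own. Once you have begun, do not let the arm snap back, do not touch the catch or its trip vane, and leave the bottles and other things where they are.

Things in the scene. Friction and masses are not known exactly. Their poses are not given: they have to be found in the camera images.
- caddy: Fixed steel bottle caddy, origin on the slats, z up. Flat deck 55 mm high, x = -125 (front, nearest the robot) to 100 mm, y = +-150 mm; behind it, x = 100 to 170 mm, a 70 mm high rack of miniatures. A fence stands on the deck's +y side (y = 132 to 138 mm, x = -105 to 45 mm), its top 85 mm above the slats.
- keeper (a joint): Angle of the sprung keeper arm, rad: 0 at rest (its start), growing anticlockwise from above, far stop 1.40. Spring: 0.30 N m at rest, 0.48 N m when hooked (3 to 4.6 N at the tab). The nose pushes past the springy catch from about 0.9 to 1.2; just beyond 1.2 the catch clicks in behind it by itself, and the arm, eased back, stays at about 1.20. Let go earlier, it flies back.
- keeper_hinge (a point): On the keeper arm's upright pivot axis, 90 mm above the slats, fixed at x = 70, y = 0 mm of the caddy. The arm, a steel strip 6 mm thick, 72 to 88 mm above the slats, reaches 150 mm from here. Seen from above it points 136 degrees anticlockwise from the caddy's +x axis at joint 0 (front left), plus the joint angle (hooked: front right).
- keeper_tab (a point): Top centre of the thumb tab, a flat upright plate standing on the arm, its centre 105 mm from the pivot axis: 30 mm wide along the arm, 8 mm thick across it, from 88 mm to 130 mm above the slats. Moves with the arm.
- catch: The catch: a dark steel pawl turning about an upright pin (its origin is on this pin's axis, at slats height), bar 72 to 88 mm above the slats. Its x axis points along the bar from the pin to its hooking end 60 mm away; the bar runs 60 mm the other way too, to the trip vane. A light spring holds it home. A push of about 1 N on the vane lets the arm fly.
- catch_end (a point): Top middle of the catch's hooking end, 88 mm above the slats: the arm's nose comes to rest just beyond it.
- trip_vane (a point): Top of the upright trip vane on the catch's other end, a plate 32 mm wide and 4 mm thick, 72 to 112 mm above the slats, at the front edge of the deck. Not to be touched.
- mini0: Miniature bottle, 36 mm wide, 105 mm tall, upright in the rack behind the deck. Origin under its centre.
- mini1: Another such miniature bottle in the rack.
- mini2: A third such miniature bottle in the rack.
- fob: Brass room key fob, flat, 70 by 26 by 5 mm, lying on the right rear of the caddy's deck. Origin under its centre.
- dish: Sage-glazed ceramic peanut dish, 110 mm wide, 35 mm high, on the slats. Origin under its centre.
- napkin_ring: Pewter napkin ring, 48 mm wide, 32 mm high, on the slats. Origin under its centre.
- tealight: Green glass tealight holder, 72 mm wide, 60 mm high, on the slats. Origin under its centre.
- tonic: Small bottle, 54 mm wide, 150 mm tall, standing on the slats. Origin under its centre.

How it is judged:
At the end, for the whole second after the job is handed in: The keeper arm stands still, hooked on the catch, at 1.20 rad (within 0.05), held by nothing else (value of joint keeper between 1.15 and 1.25 rad and velocity of joint keeper between -0.1 and 0.1 rad/s); the robot touches nothing.
It fails at once if the keeper arm snaps back (faster than 2 rad/s backwards, short of the catch) (velocity of joint keeper below -2 rad/s and value of joint keeper below 1.1 rad).
It fails at once if the robot touches the catch or its trip vane (over 0.3 N) (contact force between catch and the fingers above 0.3 N or contact force between catch and the arm above 0.3 N).
It fails at once if a bottle or another thing is shifted by more than 20 mm (distance of any of mini0, mini1, mini2, fob, dish, napkin_ring, tealight, tonic from where it was at the start of the episode above 0.02 m).
It also fails if it takes over 42 s, if anything falls off the work surface, if the arm or the gripper's body presses on something with over 40 N, if the wrist force passes 120 N, or if a joint passes its speed limit or range.

## Robot

A 6-joint arm with a two-finger parallel gripper is mounted at the origin on the work surface. World frame = base frame: x ahead of the robot, y to its left, z up, the work surface at z = 0. Lengths are in m, angles in rad, forces in N, time in s.
With the tool pointing down it reaches from about 0.375 to 0.9 m from the base axis. Payload 3.1 kg.
Tool frame: the origin (TCP) lies on the centre line of the jaws, within the pads' length; the fingertips stand robot.finger_overhang ahead of it and the grasp point (between the pads) lies 2 mm behind it (robot.finger_overhang is the distance from the TCP to the fingertips, in m); z points along the fingers, y is the direction in which the jaws open and shut (so a half turn about z gives the same grasp; the last joint's range is limited). The gripper opens to 87 mm and grips with 3 to 60 N. Pads are 19 mm wide; open, the fingers measure 117 mm over their backs; the gripper's body (75 mm by 190 mm) begins 51 mm behind the grasp point.
Start: joints at [-1.357, 0.527, 1.433, -0, 1.181, -0.178], TCP at [0.239, -0.577, 0.24] pointing down, gripper open.
Joint ranges: [-3.08, 3.08], [-0.75, 2.2], [0.22, 2.44], [-1.43, 4.57], [0, 2.65], [-2.85, 2.85]. Speed limits (rad/s): [2.79, 2.79, 3.14, 3.14, 3.14, 3.14].

## Interface

Orientations are given as a unit quaternion [x, y, z, w].
In Python, from rig import robot gives the robot as it stands. The module is installed in compiled form; this text tells all that it offers.
- The arm moves only by the tool step_arm, never from a script. Its arguments are lists of equal length, an entry for each row: "slide": the shift along the tool's x, y, z in mm, a list of three; "twist": the turn about the tool's z in degrees. A call has 1 to 20 rows; each row shifts and turns the commanded pose from where the row before left it, along the tool's axes as they then stand; what a row does not reach is not made up. A row lasts 1/12 s, in which the tool goes at most 41.7 mm and 7.16 degrees, less where a joint would pass 70% of its speed; a pose out of reach is approached as far as the arm can. A call is refused whole if a number of a shift passes 41.7 or a number of a turn 7.16, either way. A call with a gripper value outside its range is refused whole. "jaw" is the finger opening in mm, from 0 to 87, set as the call begins (left out, the last holds). The fingers move at their own pace and stop on an object; "force" is the grip in N (left out, the last holds). Time passes only in rows, so rows that do not move let the fingers close. It gives the time, the measured TCP pose, the force and the opening at its end, in the units of the state.
- robot.get_obs(): the state, without advancing time (a new reading comes with each control period).
- robot.camera(name): name is "scene" or "top" or "wrist"; returns a dict with "color" (400x640x3 uint8, blue, green, red), "depth" (400x640 float32, m along the optical axis (not along the pixel's ray), 0 where there is no reading), "camera_matrix" (3x3 intrinsics, pixels), "origin" and "orientation" of the camera in the world. Camera axes: x right, y down, z forward; pixel columns grow to the right and rows downward; lengths in m; the calibration is good to about 2 mm. A picture is of the moment at which its call begins.
- robot.hand_in(): hands the job in, once; it reports no verdict.
The state is a dict: "time": time; "q": joint angles; "joint_velocities": joint speeds; "joint_torque": joint torques, N m; "position": TCP position; "tool_rot": TCP orientation; "ft_force": force on the tool from outside, world axes, zero at the start; "moment": the same for the moment, N m; "grip_width": finger opening in m.
Only numpy, scipy, OpenCV 4.12 (cv2) and the standard library are available. Lean on these libraries where they do the work, as an engineer would, in place of code of your own. Each camera call takes 0.05 s, during which the arm holds its last target.

## Working session

There is one attempt and no reset: what is moved stays moved. The work goes in short steps, Python scripts to look and compute and a tool call to move; the robot and the scene stay as the last step left them, time stands still between calls to the robot, and variables do not carry over. Pictures are saved under pics/ and viewed, and the job is handed in when it is done.

Besides the shell and the picture viewer there is one more tool, called after "Call:" by a JSON object that holds its "op" and its "data". step_arm: Moves the arm, as the interface text tells. Its arguments: {"type":"object","properties":{"slide":{"type":"array","items":{"type":"array","items":{"type":"number"}}},"twist":{"type":"array","items":{"type":"number"}},"jaw":{"type":"number"},"force":{"type":"number"}},"required":["slide","twist"]}

```bash
mkdir -p pics; cat > h.py <<'E'
import numpy as np, cv2
from scipy.spatial.transform import Rotation as R
from rig import robot
def K(c): return np.array(c["camera_matrix"])
def cam(n):
    c=robot.camera(n); o=c["orientation"]; o=np.array(o)
    c["R"]=o if o.shape==(3,3) else R.from_quat(o).as_matrix(); c["o"]=np.array(c["origin"]); return c
def cloud(c):
    k=K(c);d=c["depth"];v,u=np.mgrid[:400,:640]
    p=np.stack([(u-k[0,2])/k[0,0]*d,(v-k[1,2])/k[1,1]*d,d],-1)
    return p@c["R"].T+c["o"]
def ray(c,u,v,z):
    k=K(c);r=c["R"]@np.array([(u-k[0,2])/k[0,0],(v-k[1,2])/k[1,1],1]); return c["o"]+r*(z-c["o"][2])/r[2]
def proj(c,p):
    q=(np.array(p)-c["o"])@c["R"];k=K(c);return k[0,0]*q[0]/q[2]+k[0,2],k[1,1]*q[1]/q[2]+k[1,2]
E
python3 - <<'E'
from h import *
for n in ["scene","top","wrist"]:
    c=cam(n); cv2.imwrite(f"pics/{n}0.png",c["color"]); print(n,c["o"],c["R"][:,2],c["orientation"])
    np.savez(f"{n}0.npz",**{k:np.array(v) for k,v in c.items()})
o=robot.get_obs();print(o); print(robot.finger_overhang)
E
```

```text
scene [ 0.90401553 -0.50759496  0.96211616] [-0.29530201  0.48973873 -0.82033694] [ 0.9221389   0.24459828 -0.08378681 -0.28776953]
top [ 4.53197899e-01 -1.23349647e-03  1.31415123e+00] [ 0.10735964  0.00141829 -0.99421924] [-0.70024131  0.71187901 -0.0371915   0.03882232]
wrist [ 0.30944076 -0.54683883  0.384423  ] [-0.25730188 -0.10648552 -0.96044603] [ 0.82302334 -0.55032318 -0.07812712  0.11693219]
{'time': 0.15, 'q': array([-1.35648899e+00,  5.28264939e-01,  1.43359493e+00,  6.84610341e-07,
        1.18140524e+00, -1.78475522e-01]), 'joint_velocities': array([-0.00021438, -0.00396173, -0.00291512, -0.00019359, -0.00106153,
       -0.00188841]), 'joint_torque': array([-8.47196225e-05, -4.40429127e+01, -1.76843923e+01,  6.32818812e-02,
        5.52217732e-02, -9.69520647e-05]), 'position': array([ 0.23915281, -0.57686261,  0.238793  ]), 'tool_rot': array([ 9.80776790e-01,  1.95131212e-01, -1.46644123e-05, -8.36096655e-04]), 'ft_force': array([ 0.33278251,  0.88127174, -0.1314197 ]), 'moment': array([-0.02514446,  0.03333712,  0.01457104]), 'grip_width': 0.08711258121764198}
0.017
```

View pics/scene0.png

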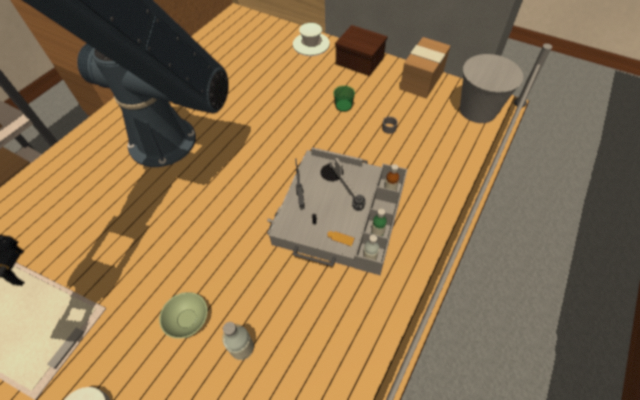

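View pics/top0.png

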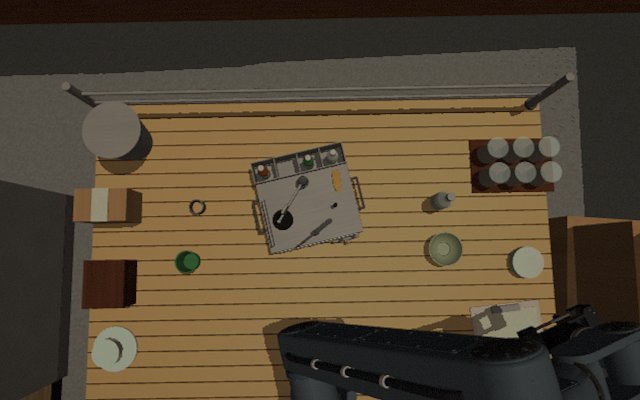

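The scene view shows the caddy around (335,210), with the pivot at about (358,203) and the arm running to the dark disk at about (332,172). The top view shows the caddy around (305,200), the pivot at (302,182) and the arm's end at (283,220). I'll enlarge both.

```bash
python3 - <<'E'
import numpy as np,cv2
a=np.load("top0.npz")["color"][135:260,240:375]; b=np.load("scene0.npz")["color"][140:275,265:415]
f=lambda i:cv2.convertScaleAbs(cv2.resize(i,None,fx=4.4,fy=4.4,interpolation=cv2.INTER_CUBIC),alpha=1.6)
cv2.imwrite("pics/topz.png",f(a));cv2.imwrite("pics/scenez.png",f(b))
E
```

```text
(no output)
```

View pics/topz.png

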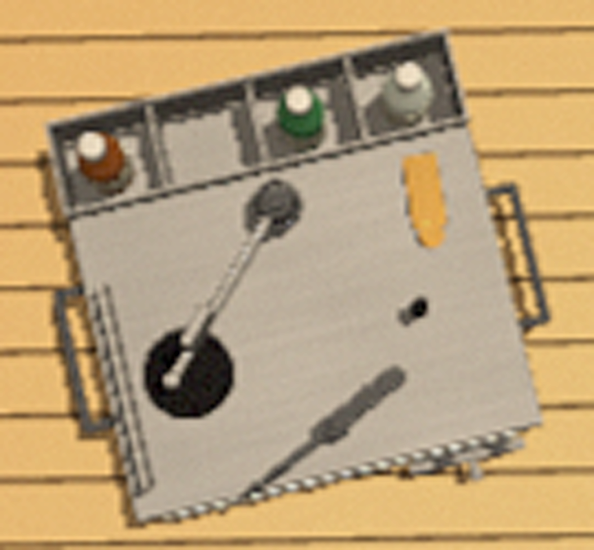

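View pics/scenez.png

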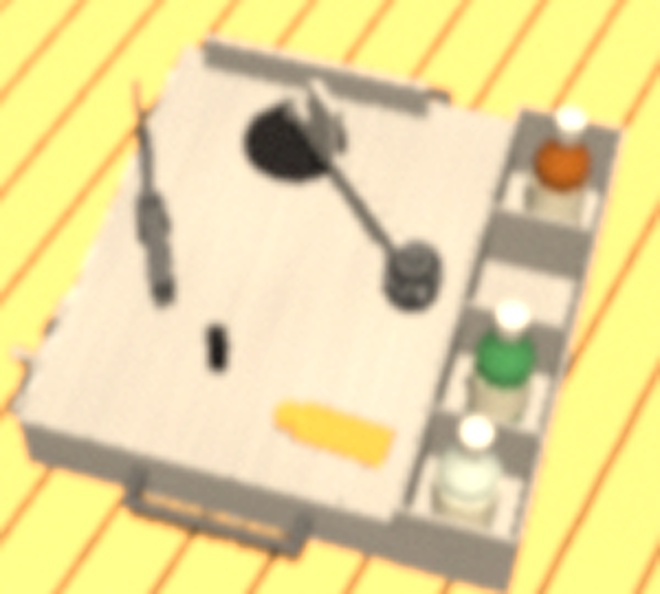

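```bash
python3 - <<'E'
from h import *
L=lambda n:dict(np.load(n+"0.npz"))
for n in ["top","scene"]:
    c=L(n);P=cloud(c);z=P[...,2]
    box=(P[...,0]>.4)&(P[...,0]<.95)&(abs(P[...,1])<.3)
    print(n,c["camera_matrix"][0,0],"slats z",np.median(z[box&(z<.03)]))
    m=box&(z>.045)&(z<.066)
    n_,lab,st,_=cv2.connectedComponentsWithStats(m.astype(np.uint8)); i=1+np.argmax(st[1:,4]); q=P[lab==i]
    print("deck z",np.median(q[:,2]),cv2.minAreaRect(q[:,:2].astype(np.float32)*1000), cv2.boxPoints(cv2.minAreaRect(q[:,:2].astype(np.float32)*1000)).round(0).tolist())
    m2=box&(z>.045); n_,lab,st,_=cv2.connectedComponentsWithStats(m2.astype(np.uint8)); i=1+np.argmax(st[1:,4]); q=P[lab==i]
    print("all",cv2.boxPoints(cv2.minAreaRect(q[:,:2].astype(np.float32)*1000)).round(0).tolist(),"zmax",q[:,2].max())
    hi=box&(z>.095); n_,lab,st,ce=cv2.connectedComponentsWithStats(hi.astype(np.uint8))
    for j in range(1,n_):
        if st[j,4]>3: w=P[lab==j]; print(st[j,4],ce[j].round(0),np.median(w,0).round(3),w[:,2].max().round(3))
E
```

```text
top 399.1819901378791 slats z 0.00035562803313582414
deck z 0.05461822566683372 ((618.177001953125, 41.57344055175781), (300.1061706542969, 300.187744140625), 12.381869316101074) [[439.0, 156.0], [504.0, -137.0], [797.0, -73.0], [733.0, 220.0]]
all [[419.0, 150.0], [485.0, -142.0], [798.0, -72.0], [732.0, 221.0]] zmax 1.3141512305841827
706 [317.  89.] [ 0.929 -0.001  0.163] 1.314
10 [389.  96.] [ 0.93  -0.228  0.097] 0.099
9 [398.  96.] [ 0.929 -0.255  0.096] 0.099
10 [406.  96.] [ 0.93  -0.282  0.096] 0.098
5 [275.  98.] [0.93  0.131 0.096] 0.099
6 [287.  98.] [0.929 0.097 0.096] 0.097
4 [298.  98.] [0.929 0.061 0.096] 0.099
5 [310.  98.] [0.928 0.023 0.096] 0.1
4 [318.  98.] [ 0.928 -0.001  0.098] 0.1
4 [328.  97.] [ 0.931 -0.034  0.096] 0.099
5 [339.  97.] [ 0.929 -0.068  0.098] 0.1
6 [352.  97.] [ 0.929 -0.108  0.095] 0.097
4 [360.  96.] [ 0.931 -0.133  0.095] 0.097
4 [367.  96.] [ 0.93  -0.155  0.097] 0.101
6 [378.  97.] [ 0.929 -0.194  0.096] 0.097
12 [231.  99.] [0.929 0.274 0.097] 0.099
17 [249.  99.] [0.928 0.21  0.096] 1.314
4 [258.  99.] [0.929 0.186 0.096] 0.096
4 [270. 
[... 296 characters left out ...]
72 0.059 0.111] 1.314
scene 412.32103175285954 slats z 0.0013352312676282452
deck z 0.05577518045690877 ((616.5178833007812, 41.48573303222656), (297.99273681640625, 303.0721435546875), 12.808992385864258) [[438.0, 156.0], [505.0, -139.0], [795.0, -73.0], [728.0, 222.0]]
all [[438.0, 157.0], [504.0, -139.0], [796.0, -73.0], [729.0, 222.0]] zmax 0.1348739765361977
1220 [447. 270.] [ 0.93  -0.072  0.164] 0.169
21 [296. 164.] [0.474 0.058 0.111] 0.116
89 [339. 165.] [0.578 0.103 0.119] 0.135
48 [394. 168.] [0.706 0.177 0.107] 0.111
5 [298. 184.] [0.509 0.01  0.097] 0.099
15 [358. 197.] [0.665 0.053 0.098] 0.102
54 [381. 212.] [0.736 0.032 0.108] 0.111
60 [373. 239.] [ 0.752 -0.045  0.108] 0.113
```

Caddy pose from both views: origin (595, 37) mm, yaw about 12.5°. The measured points match the given sizes:
- **Pivot:** (665, 52), as predicted.
- **Tab:** (575, 105) with its top at about 130, against a predicted (574, 107).
- **Vane and pin:** the vane at (473, 58) and pin at (508, 10) are 60 mm apart. The hooking end then falls at (544, -38), where the hooked nose should be.

I'll straddle the tab with the jaws and sweep the arc. First move: over the tab, at height.

Call:
{"op": "step_arm", "data": {"slide": [[28.6,-25.1,0],[28.6,-25.1,0],[28.6,-25.1,0],[28.6,-25.1,0],[28.6,-25.1,0],[28.6,-25.1,0],[28.6,-25.1,0],[28.6,-25.1,0],[28.6,-25.1,0],[28.6,-25.1,0],[28.6,-25.1,0],[28.6,-25.1,0],[28.6,-25.1,0],[28.6,-25.1,0],[28.6,-25.1,0],[28.6,-25.1,0],[28.6,-25.1,0],[28.6,-25.1,0],[28.6,-25.1,0],[28.6,-25.1,0]], "twist": [0,0,0,0,0,0,0,0,0,0,0,0,0,0,0,0,0,0,0,0], "jaw": 40}}

```text
time: 1.82
position: [0.5758, 0.1073, 0.2393]
tool_rot: [0.981, 0.195, -0.0, 0.0]
ft_force: [0.4, -1.1, -1.0]
grip_width: 0.0401
```

Call:
{"op": "step_arm", "data": {"slide": [[0,0,0],[0,0,0],[0,0,0],[0,0,0],[0,0,0],[0,0,0],[0,0,0],[0,0,0],[0,0,0],[0,0,0],[0,0,0]], "twist": [5.4,5.4,5.4,5.4,5.4,5.4,5.4,5.4,5.4,5.4,0]}}

```text
time: 2.73
position: [0.5753, 0.1053, 0.2392]
tool_rot: [0.962, -0.272, -0.0, 0.0]
ft_force: [-0.3, 0.3, 0.1]
grip_width: 0.0403
```

```bash
python3 - <<'E'
from h import *
o=robot.get_obs(); M=R.from_quat(o["tool_rot"]).as_matrix(); print(o["time"],o["position"],o["grip_width"],o["q"],o["ft_force"]); print(M.round(3), np.degrees(np.arctan2(M[1,0],M[0,0])))
c=cam("wrist");cv2.imwrite("pics/w1.png",c["color"])
P=cloud(c);z=P[...,2]
m=(z>.115)&(z<.14)&(abs(P[...,0]-.575)<.05)&(abs(P[...,1]-.105)<.05)
n_,lab,st,ce=cv2.connectedComponentsWithStats(m.astype(np.uint8))
for j in range(1,n_):
    if st[j,4]>50:
        w=P[lab==j]; t=w[w[:,2]>.124]; print(st[j],np.median(w,0),w[:,2].max(),cv2.minAreaRect(t[:,:2].astype(np.float32)*1000) if len(t)>5 else 0)
print(proj(c,[.575,.105,.13]))
E
```

```text
2.7333 [0.57527842 0.10533801 0.23923026] 0.04025149889319673 [-9.84537993e-03  4.73873592e-01  1.53575218e+00 -1.28173303e-05
  1.13272895e+00  2.11219872e+00] [-0.32706952  0.32991056  0.09216992]
[[ 0.852 -0.524 -0.001]
 [-0.524 -0.852 -0.   ]
 [-0.001  0.    -1.   ]] -31.583866362692092
[317 183   9  34 299] [0.57700946 0.10640545 0.13017676] 0.13220690969945104 ((575.565673828125, 107.33025360107422), (7.451321601867676, 29.04020881652832), 58.4447135925293)
(np.float64(323.43989808842946), np.float64(200.35636996255423))
```

View pics/w1.png

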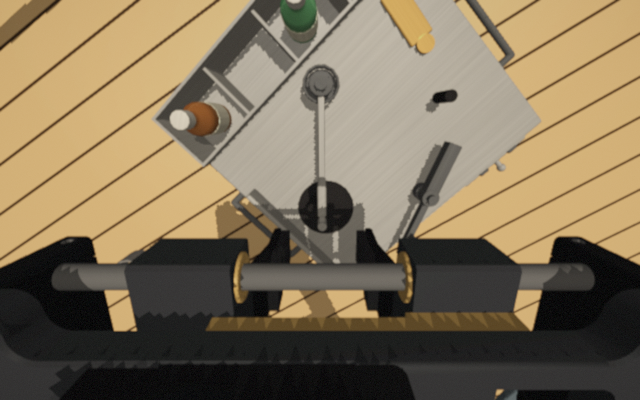

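The wrist view shows the tab at about (325,200), between the jaws (fingers at about (275,260) and (370,260)). From depth its top is 29 x 7.5 mm at (575.6, 107.3), 130 mm high, pointing 148.4°, which matches. Next I lower the jaws over it.

Call:
{"op": "step_arm", "data": {"slide": [[0,-1.5,10],[0,0,20],[0,0,20],[0,0,20],[0,0,20],[0,0,18],[0,0,10],[0,0,0]], "twist": [0,0,0,0,0,0,0,0]}}

```text
time: 3.45
position: [0.5743, 0.1066, 0.1186]
tool_rot: [0.963, -0.271, -0.003, 0.001]
ft_force: [-0.6, -0.0, -0.7]
grip_width: 0.0401
```

```bash
python3 - <<'E'
from h import *
o=robot.get_obs(); print(o["time"],o["position"],o["ft_force"],o["grip_width"])
c=cam("wrist");cv2.imwrite("pics/w2.png",c["color"]); c=cam("scene");cv2.imwrite("pics/s2.png",cv2.resize(c["color"][120:280,250:420],None,fx=4,fy=3.7))
E
```

```text
3.45 [0.57430539 0.10663629 0.118611  ] [-0.61086376 -0.0324785  -0.7076639 ] 0.04013168627413257
```

View pics/w2.png

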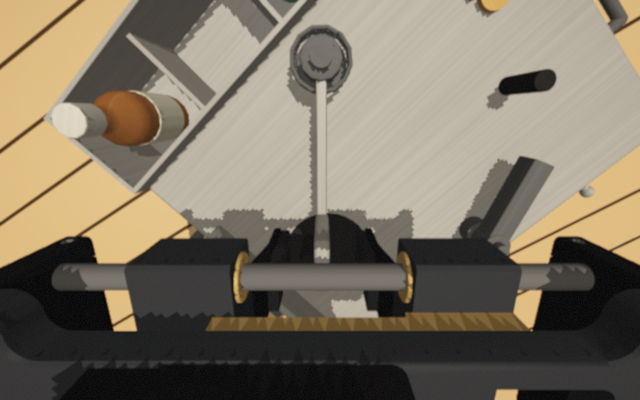

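View pics/s2.png

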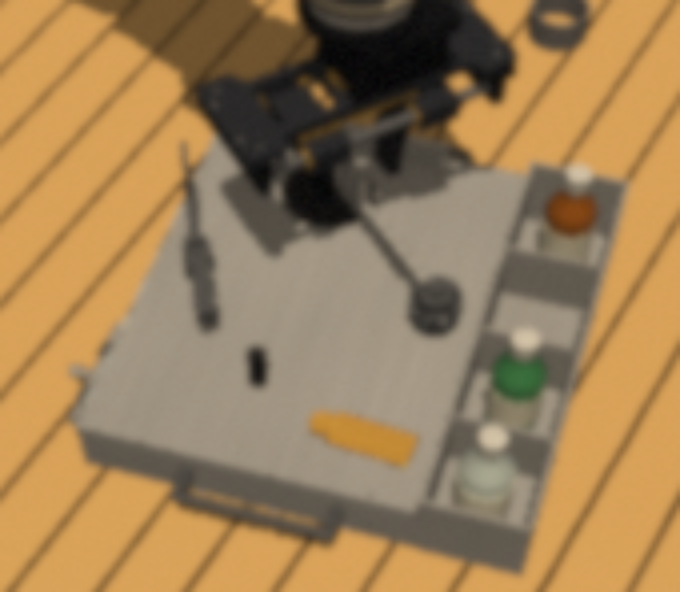

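The jaws straddle the tab: at wrist pixel (322,250) the arm lies between the fingers at about (270,250) and (375,250). I'll check how high the black stub and the catch pin stand before sweeping.

```bash
python3 - <<'E'
from h import *
c=cam("wrist");P=cloud(c);o=robot.get_obs();print(o["position"])
for n,(u0,u1,v0,v1) in dict(stub=(495,560,65,98),catch=(455,555,155,240),cap=(290,355,25,90)).items():
    q=P[v0:v1,u0:u1].reshape(-1,3); q=q[(q[:,2]>.066)&(q[:,2]<.2)]; t=q[q[:,2]>q[:,2].max()-.006]
    print(n,len(q),q[:,2].max().round(4),np.median(t,0).round(4),np.median(q,0).round(4))
E
```

```text
[0.57696893 0.10666553 0.12209964]
stub 900 0.0927 [ 0.5903 -0.046   0.0906] [ 0.5913 -0.0437  0.0876]
catch 3204 0.1813 [0.5832 0.0474 0.1802] [ 0.5299 -0.0089  0.0879]
cap 2952 0.1 [0.6644 0.0531 0.0975] [0.6649 0.0525 0.0898]
```

Call:
{"op": "step_arm", "data": {"slide": [[0,0,-3],[0,0,0],[0,0,0],[0,0,0]], "twist": [0,0,0,0], "jaw": 24}}

```text
time: 3.93
position: [0.5768, 0.1066, 0.1254]
tool_rot: [0.962, -0.271, 0.001, -0.0]
ft_force: [1.0, 0.4, 1.3]
grip_width: 0.0257
```

Stub top is at 91 mm and the tips are at about 108, so it's clear. Now contact, then the sweep.

Call:
{"op": "step_arm", "data": {"slide": [[0,3,0],[0,3,0],[0,2,0],[0.3,3.6,0],[0.6,5.5,0],[0.6,5.5,0],[0.6,5.5,0],[0.6,5.5,0],[0.6,5.5,0],[0.6,5.5,0],[0.6,5.5,0],[0.6,5.5,0],[0,0,0]], "twist": [0,0,0,-2,-3,-3,-3,-3,-3,-3,-3,-3,0]}}

```text
time: 5.02
position: [0.5605, 0.0537, 0.1245]
tool_rot: [0.999, -0.048, -0.0, -0.001]
ft_force: [-0.2, 3.9, 0.7]
grip_width: 0.024
```

```bash
cat > st.py <<'E'
from h import *
import sys
o=robot.get_obs(); M=R.from_quat(o["tool_rot"]).as_matrix(); p=o["position"]
pv=np.array([.6645,.0525]); r=M[:2,:2].T@(p[:2]-pv)*1000
print(o["time"],p.round(4),o["ft_force"].round(1),o["grip_width"].round(4),"yawx",np.degrees(np.arctan2(M[1,0],M[0,0])).round(2),"arm-frame r",r.round(1),"ft tool",(M.T@o["ft_force"]).round(1))
tag=sys.argv[1]
for n,(a,b,e,f) in dict(wrist=(0,400,0,640),scene=(120,280,250,420)).items():
    c=cam(n); P=cloud(c); i=c["color"][a:b,e:f]; cv2.imwrite(f"pics/{n}_{tag}.png",i if n=="wrist" else cv2.resize(i,None,fx=4,fy=3.7))
    d=np.linalg.norm(P[...,:2]-pv,axis=-1); m=(d>.035)&(d<.085)&(P[...,2]>.078)&(P[...,2]<.094)
    q=P[m][:,:2]-pv
    a_=np.degrees(np.arctan2(q[:,1],q[:,0]))%360; a_=a_[(a_>130)&(a_<260)]
    if len(a_)>8: md=np.median(a_); print(n,len(a_),"arm ang",md.round(1),np.percentile(a_,[10,90]).round(1),"joint",np.radians(md-148.4).round(3))
E
python3 st.py a
```

```text
Traceback (most recent call last):
  File "st.py", line 5, in <module>
    print(o["time"],p.round(4),o["ft_force"].round(1),o["grip_width"].round(4),"yawx",np.degrees(np.arctan2(M[1,0],M[0,0])).round(2),"arm-frame r",r.round(1),"ft tool",(M.T@o["ft_force"]).round(1))
                                                      ^^^^^^^^^^^^^^^^^^^^^
AttributeError: 'float' object has no attribute 'round'
```

```bash
sed -i 's/o\["grip_width"\].round(4)/o["grip_width"]/' st.py; python3 st.py a
```

```text
5.0167 [0.5605 0.0537 0.1245] [-0.2  3.9  0.7] 0.023976442984359386 yawx -5.54 arm-frame r [-103.6    8.8] ft tool [-0.5 -3.9 -0.7]
wrist 774 arm ang 174.4 [171.8 176.9] joint 0.454
scene 71 arm ang 176.2 [172.9 178. ] joint 0.485
```

View pics/wrist_a.png

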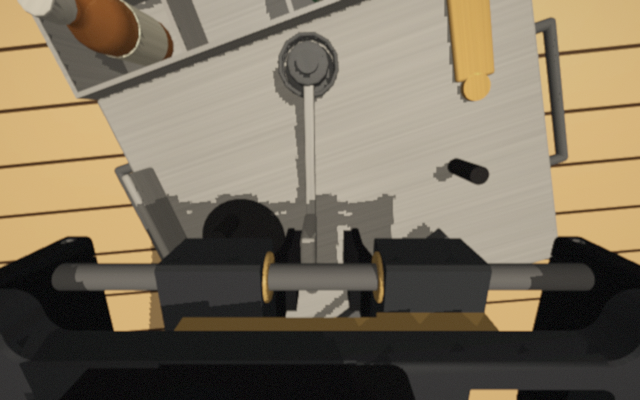

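The wrist view shows the arm from the pivot (308,60) down between the jaws (310,250), trailing finger on the tab. Joint is about 0.46 and the push 3.9 N, as expected. Sweeping on to about 1.25.

Call:
{"op": "step_arm", "data": {"slide": [[0.6,5.5,0],[0.6,5.5,0],[0.6,5.5,0],[0.6,5.5,0],[0.6,5.5,0],[0.6,5.5,0],[0.6,5.5,0],[0.6,5.5,0],[0.6,5.5,0],[0.6,5.5,0],[0.6,5.5,0],[0.6,5.5,0],[0.6,5.5,0],[0.6,5.5,0],[0.6,5.5,0],[0.2,1.8,0],[0,0,0],[0,0,0]], "twist": [-3,-3,-3,-3,-3,-3,-3,-3,-3,-3,-3,-3,-3,-3,-3,-1,0,0]}}

```text
time: 6.62
position: [0.5911, -0.0217, 0.1245]
tool_rot: [0.938, 0.345, -0.001, -0.001]
ft_force: [-1.2, 5.3, 2.8]
grip_width: 0.0235
```

```bash
python3 st.py b
```

```text
6.6167 [ 0.5911 -0.0217  0.1245] [-1.2  5.3  2.8] 0.02354433711713463 yawx 40.41 arm-frame r [-104.     8.9] ft tool [ 2.5 -4.8 -2.8]
wrist 768 arm ang 220.4 [217.9 222.9] joint 1.257
scene 18 arm ang 224.2 [219.3 227.2] joint 1.323
```

View pics/wrist_b.png

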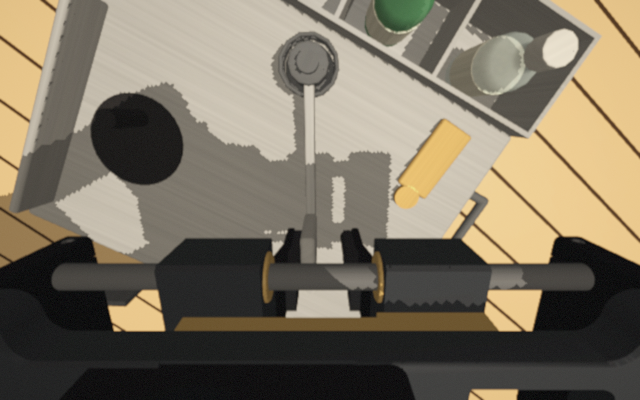

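View pics/scene_b.png

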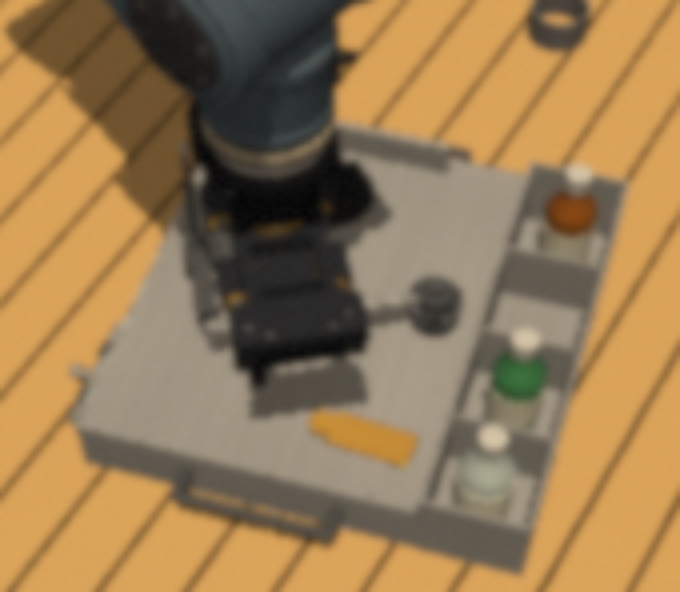

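The wrist view shows the arm, still between the jaws at (308,240), at about 1.257 rad: past the click point and short of the stop. I'll go slightly further for margin, then ease back slowly inside the straddle.

Call:
{"op": "step_arm", "data": {"slide": [[0.3,2.7,0],[0,0,0],[0,0,0],[-0.2,-1.8,0],[-0.2,-1.8,0],[-0.2,-1.8,0],[-0.2,-1.8,0],[-0.2,-1.8,0],[-0.2,-1.8,0],[-0.2,-1.8,0],[0,0,0],[0,0,0]], "twist": [-1.5,0,0,1,1,1,1,1,1,1,0,0]}}

```text
time: 7.72
position: [0.5855, -0.0163, 0.1247]
tool_rot: [0.954, 0.301, 0.0, 0.001]
ft_force: [0.3, 0.5, -0.2]
grip_width: 0.0242
```

```bash
python3 st.py c
```

```text
7.7167 [ 0.5855 -0.0163  0.1247] [ 0.3  0.5 -0.2] 0.024234466020767374 yawx 35.0 arm-frame r [-104.1   11. ] ft tool [ 0.5 -0.3  0.2]
wrist 782 arm ang 217.2 [214.6 219.6] joint 1.201
scene 33 arm ang 219.2 [215.6 222.1] joint 1.235
```

View pics/wrist_c.png

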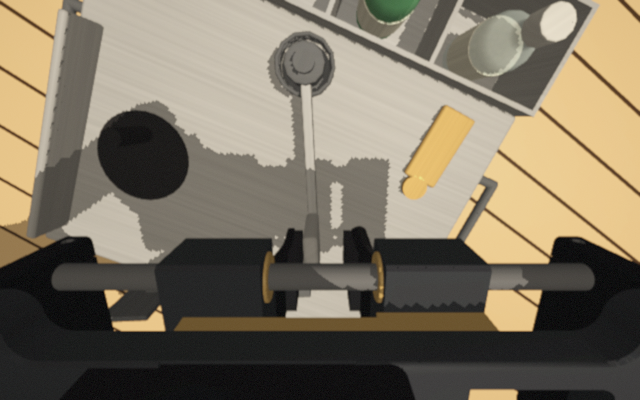

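The arm stays at 1.201 rad and the force has gone to about zero, so it's hooked. I'll centre the jaws around the tab, open a little and lift straight up.

Call:
{"op": "step_arm", "data": {"slide": [[0,-2,0],[0,-2,0],[0,-2,0],[0,0,0],[0,0,0]], "twist": [-1,-1,0,0,0]}}

```text
time: 8.23
position: [0.5814, -0.0106, 0.1246]
tool_rot: [0.948, 0.317, -0.0, 0.0]
ft_force: [0.4, 0.0, 0.6]
grip_width: 0.0241
```

```bash
python3 st.py d
```

```text
8.2333 [ 0.5814 -0.0106  0.1246] [0.4 0.  0.6] 0.024089254475564956 yawx 37.02 arm-frame r [-104.4    0.3] ft tool [ 0.4  0.2 -0.6]
wrist 700 arm ang 216.9 [214.7 219.1] joint 1.196
scene 30 arm ang 220.2 [214.8 223.1] joint 1.253
```

Still 1.196 with no contact, and the jaws are centred. Opening and lifting.

Call:
{"op": "step_arm", "data": {"slide": [[0,0,0],[0,0,0],[0,0,-5],[0,0,-15],[0,0,-20],[0,0,-25],[0,0,-25],[0,0,-25],[0,0,-15],[0,0,0],[0,0,0]], "twist": [0,0,0,0,0,0,0,0,0,0,0], "jaw": 36}}

```text
time: 9.25
position: [0.5818, -0.0108, 0.2554]
tool_rot: [0.948, 0.317, 0.001, 0.001]
ft_force: [-0.5, -0.2, 0.4]
grip_width: 0.0362
```

```bash
python3 st.py e
```

```text
9.25 [ 0.5818 -0.0108  0.2554] [-0.5 -0.2  0.4] 0.03617959737954705 yawx 37.01 arm-frame r [-104.2    0.8] ft tool [-0.5 -0.2 -0.4]
wrist 268 arm ang 217.0 [215.1 219.7] joint 1.198
scene 79 arm ang 219.3 [215.6 222.1] joint 1.237
```

View pics/wrist_e.png

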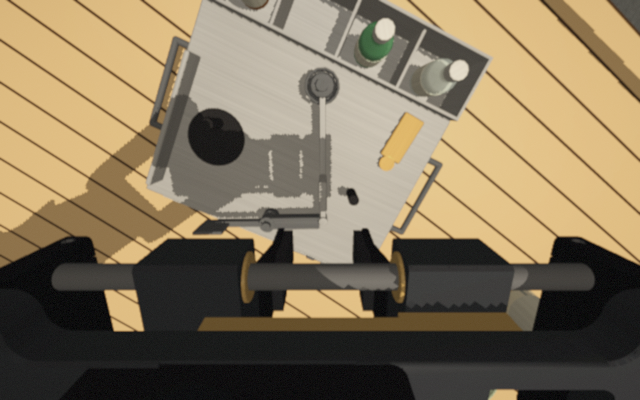

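View pics/scene_e.png

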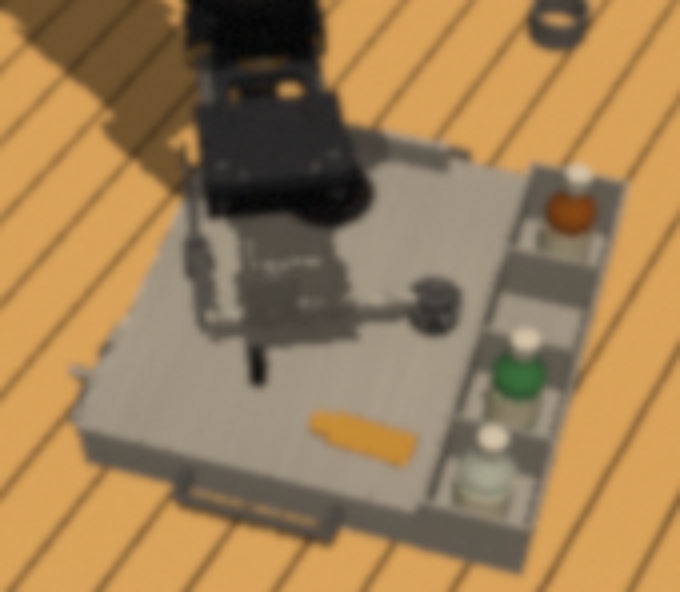

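The wrist view shows the arm running from the pivot (322,85) to its nose at (322,215), resting just beyond the catch's hooking end at about (318,218). The robot is clear above it and the other things look unmoved. Handing in.

```bash
python3 - <<'E'
from rig import robot
print(robot.hand_in())
E
```

```text
the job is handed in; nothing more can be done
None
```

The keeper arm is hooked behind the catch and holding there by itself. I handed the job in at about 9.4 s of the 42 s; no verdict was reported.

**What I did:** I lowered the open jaws around the thumb tab and swept it round the pivot to about 1.28 rad. Then I eased it back until the force fell to zero, centred the jaws and lifted straight up.

**Last checks:**
- **Arm position:** it measured 1.20 rad before and after the lift in the wrist camera. The coarser scene camera read 1.24, on few pixels, and it had read higher than the wrist camera throughout.
- **Catch:** the wrist picture shows the arm's nose resting against the catch's hooking end. The fingertips stayed above the catch bar and about 80 mm from the vane by calculation.
- **Robot:** it is clear of everything, with the fingertips about 110 mm above the tab.
- **Other things:** the fob and bottles in the rack look unmoved in the pictures. I did not re-measure them or the dish, napkin ring, tealight and tonic, but the tool stayed well above or away from them.

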